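# Load four motors into their test stands

## Task

Four loose electric motors are scattered over the bench: a big and a small one with a red cap, and a big and a small one with a blue cap. Put each motor into the test stand of its own size and colour, standing upright with the shaft up, down flat on the stand's foot inside the ring; set them down gently, without dropping them or knocking one over. Leave the red pen cup and the blue-lidded jar where they stand.

Things in the scene. Friction and masses are not known exactly. Their poses are not given: they have to be found in the camera images.
- big_red_mid (a point): centre of the big electric motor with the red cap: a loose upright cylinder 50 mm in diameter and 70 mm tall, bare metal below, its top 14 mm the red end cap; on top a small steel boss and a thin shaft rise 14 mm more. The point lies on the axis, 35 mm above the underside; z points up along the shaft. About 340 g, varying by a quarter. Starts upright on the bench
- big_blue_mid (a point): centre of the big electric motor with the blue cap: a loose upright cylinder 50 mm in diameter and 70 mm tall, bare metal below, its top 14 mm the blue end cap; on top a small steel boss and a thin shaft rise 14 mm more. The point lies on the axis, 35 mm above the underside; z points up along the shaft. About 340 g, varying by a quarter. Starts upright on the bench
- small_red_mid (a point): centre of the small electric motor with the red cap: a loose upright cylinder 34 mm in diameter and 60 mm tall, bare metal below, its top 14 mm the red end cap; on top a small steel boss and a thin shaft rise 14 mm more. The point lies on the axis, 30 mm above the underside; z points up along the shaft. About 160 g, varying by a quarter. Starts upright on the bench
- small_blue_mid (a point): centre of the small electric motor with the blue cap: a loose upright cylinder 34 mm in diameter and 60 mm tall, bare metal below, its top 14 mm the blue end cap; on top a small steel boss and a thin shaft rise 14 mm more. The point lies on the axis, 30 mm above the underside; z points up along the shaft. About 160 g, varying by a quarter. Starts upright on the bench
- stand_big_red: the big red test stand, fixed to the bench: a dark square foot 100 mm wide and 4 mm thick, and on it a red ring, inside diameter 68 mm, wall 5 mm, rising 7 mm above the foot (11 mm above the bench). Origin at the ring's centre on the bench surface, z up; a seated motor stands inside the ring on the foot, 4 mm above the bench
- stand_big_blue: the big blue test stand, fixed to the bench: a dark square foot 100 mm wide and 4 mm thick, and on it a blue ring, inside diameter 68 mm, wall 5 mm, rising 7 mm above the foot (11 mm above the bench). Origin at the ring's centre on the bench surface, z up; a seated motor stands inside the ring on the foot, 4 mm above the bench
- stand_small_red: the small red test stand, fixed to the bench: a dark square foot 80 mm wide and 4 mm thick, and on it a red ring, inside diameter 50 mm, wall 5 mm, rising 7 mm above the foot (11 mm above the bench). Origin at the ring's centre on the bench surface, z up; a seated motor stands inside the ring on the foot, 4 mm above the bench
- stand_small_blue: the small blue test stand, fixed to the bench: a dark square foot 80 mm wide and 4 mm thick, and on it a blue ring, inside diameter 50 mm, wall 5 mm, rising 7 mm above the foot (11 mm above the bench). Origin at the ring's centre on the bench surface, z up; a seated motor stands inside the ring on the foot, 4 mm above the bench
- pen_cup_mid (a point): bystander: an empty round red pen cup, open at the top, 68 mm across and 80 mm tall, loose; the point is its centre, 40 mm above the bench. Not to be moved
- jar_mid (a point): bystander: a round glass jar with a paper label and a blue lid, no shaft, 56 mm across and 75 mm tall, loose; the point is its centre, 37 mm above the bench. Not to be moved
Not all that is in view belongs to the job. What is shaped like the part that bears big_red_mid but turquoise is not meant.

How it is judged:
By the outcome, as a careful person would: the job done as asked, in the order asked, and still so for the second after the job is handed in, with the robot touching nothing.
It also fails if it takes over 106 s, if anything falls off the work surface, if the arm or the gripper's body presses on something with over 40 N, if the wrist force passes 120 N, or if a joint passes its speed limit or range.

## Robot

A 6-joint arm with a two-finger parallel gripper is mounted at the origin on the work surface. World frame = base frame: x ahead of the robot, y to its left, z up, the work surface at z = 0. Lengths are in m, angles in rad, forces in N, time in s.
With the tool pointing down it reaches from about 0.375 to 0.975 m from the base axis. Payload 3.8 kg.
Tool frame: the origin (TCP) lies midway between the tips of the shut fingers; the grasp point (between the pads) lies 19 mm behind it; z points along the fingers, y is the direction in which the jaws open and shut (so a half turn about z gives the same grasp; the last joint's range is limited). The gripper opens to 85 mm and grips with 20 to 120 N. Pads are 22 mm wide; open, the fingers measure 114 mm over their backs; the gripper's body (76 mm by 85 mm) begins 54 mm behind the grasp point. The pads swing forward as they close: fully open they stand 13 mm farther back than shut.
Start: joints at [-1.298, 0.264, 1.604, -0, 1.274, -0.037], TCP at [0.206, -0.643, 0.231] pointing down, gripper open.
Joint ranges: [-2.63, 2.63], [-0.94, 2.18], [0.31, 2.57], [-1.31, 4.45], [0, 2.66], [-2.55, 2.55]. Speed limits (rad/s): [2.57, 2.57, 3.14, 3.14, 3.14, 3.14].

## Interface

Orientations are given as a 3x3 rotation matrix whose columns are the frame's x, y, z axes.
In Python, from station import env, imaging gives the robot as it stands. The module is installed in compiled form; this text tells all that it offers.
- The arm moves only by the tool play_rows, never from a script. Its argument "rows" is a list of rows, each a list of 2 entries, a list of its own where there are three numbers: the shift along the world's x, y, z in m, then the turn, a rotation vector about the world's x, y, z in rad. In form: [[[tx, ty, tz], [wx, wy, wz]], ...]. A call has exactly 10 rows; each row is the pose to reach, as a shift and turn from the pose measured when the call began; what a row does not reach only later rows make up. A row lasts 1/10 s, in which the tool goes at most 50 mm and 8.59 degrees, less where a joint would pass 70% of its speed; a pose out of reach is approached as far as the arm can. A call with a gripper value outside its range is refused whole. "claw" is the finger opening in m, from 0 to 0.0854, set as the call begins (left out, the last holds). The fingers move at their own pace and stop on an object; "newtons" is the grip in N (left out, the last holds). Time passes only in rows, so rows that repeat a pose let the fingers close, or fill a call up. It gives the time, the measured TCP pose, the force and the opening at its end, in the units of the state.
- env.read_state(): the state, without advancing time (a new reading comes with each control period).
- imaging.grab_frame(name): name is "scene" or "top" or "wrist"; returns a dict with "image" (480x640x3 uint8, red, green, blue), "fx", "fy", "cx", "cy" (pixels), "D" ([k1, k2, p1, p2, k3] as OpenCV has them; the pictures are not rectified), "R" (3x3) and "t" (3): a world point X has camera coordinates R X + t; the wrist camera has in their place "T_tool_cam" (4x4, takes a point from camera to tool coordinates, whose origin is the TCP and whose axes are the flange's). Camera axes: x right, y down, z forward; pixel columns grow to the right and rows downward; lengths in m; the calibration is good to about 2 mm. A picture is of the moment at which its call begins: read the wrist's pose just before it. There is no depth.
- env.close_job(): hands the job in, once; it reports no verdict.
Trained networks look in a picture, given as the dict that the camera call returned (one of the last four; its "shot" number tells which), for a name from the list of things; names that differ only in an ending like _2 or _b are one class to them, and where a whole thing is asked for, a point or a joint stands for the part that bears it (a point fixed in the world has none). Each returns a list of dicts, best first, with "confidence" (0 to 1); they miss things now and then, are a little off and sometimes report something else, mostly with a low value. They report only what shows in the picture. A call takes as long as a camera call. They do not tell look-alikes from the thing itself.
- imaging.boxes_of(picture, target): "xyz" ([x, y, z] in m, in world coordinates, good to about 4 mm: the middle of the surface that is visible of it).
The state is a dict: "t": time; "joint_positions": joint angles; "joint_velocities": joint speeds; "joint_efforts": joint torques, N m; "tcp_pos": TCP position; "orientation": TCP orientation; "contact_force": force on the tool from outside, world axes, zero at the start; "ft_torque": the same for the moment, N m; "gripper_width": opening from 0.0 (shut) to 1.0 (fully open).
Only numpy, scipy, OpenCV 4.12 (cv2) and the standard library are available. Lean on these libraries where they do the work, as an engineer would, in place of code of your own. Each camera call takes 0.05 s, during which the arm holds its last target.

## Working session

There is one attempt and no reset: what is moved stays moved. The work goes in short steps, Python scripts to look and compute and a tool call to move; the robot and the scene stay as the last step left them, time stands still between calls to the robot, and variables do not carry over. Pictures are saved under pics/ and viewed, and the job is handed in when it is done.

Besides the shell and the picture viewer there is one more tool, called after ">>>" as name([rows], argument=value, ...), one row to a line, values as JSON. play_rows: Moves the arm, as the interface text tells. Its arguments: {"type":"object","properties":{"rows":{"type":"array","items":{"type":"array"}},"claw":{"type":"number"},"newtons":{"type":"number"}},"required":["rows"]}

```bash
mkdir -p pics
cat > h.py <<'E'
import numpy as np, cv2
from station import env, imaging
def grab(n,save=None):
    p=imaging.grab_frame(n)
    if save: cv2.imwrite('pics/'+save,cv2.cvtColor(p['image'],cv2.COLOR_RGB2BGR))
    return p
E
python3 - <<'E'
from h import *
s=env.read_state();print(s['t'],s['tcp_pos'],s['orientation'],s['contact_force'],s['gripper_width'])
for c in ['scene','top']:
    p=grab(c,c+'0.png')
    print(c,p['fx'],p['fy'],p['cx'],p['cy'],p['D'],p['R'],p['t'])
    for n in ['big_red_mid','big_blue_mid','small_red_mid','small_blue_mid','stand_big_red','stand_big_blue','stand_small_red','stand_small_blue','pen_cup_mid','jar_mid']:
        print(n,[(np.round(b['xyz'],3).tolist(),round(b['confidence'],2)) for b in imaging.boxes_of(p,n)][:4])
print(env.read_state()['t'])
E
```

```text
0.0 [ 0.20560273 -0.64215824  0.22993416] [[ 9.52395578e-01  3.04864385e-01 -6.07708215e-04]
 [ 3.04864978e-01 -9.52393089e-01  2.17905307e-03]
 [ 8.55385701e-05 -2.26058946e-03 -9.99997441e-01]] [ 0.00413232  0.06455895 -0.15463196] 1.0017184395976044
scene 433.58047198323885 433.58047198323885 318.43787268498505 243.06957691987154 [0.00311406 0.         0.         0.         0.        ] [[-0.4812942   0.87646035 -0.01315827]
 [ 0.65373327  0.34890615 -0.67148888]
 [-0.58394238 -0.3317857  -0.7408978 ]] [ 0.25105363 -0.32342853  1.22547855]
big_red_mid [([0.708, -0.122, 0.062], 0.88), ([0.738, -0.23, 0.056], 0.76), ([0.634, -0.051, 0.062], 0.72), ([0.554, 0.016, 0.057], 0.69)]
big_blue_mid [([0.635, -0.208, 0.055], 0.86)]
small_red_mid [([0.614, 0.243, 0.05], 0.57)]
small_blue_mid [([0.5, 0.084, 0.048], 0.74)]
stand_big_red [([0.546, -0.376, 0.001], 0.87)]
stand_big_blue [([0.653, 0.094, 0.004], 0.77)]
stand_small_red [([0.529, 0.366, 0.007], 0.67)]
stand_small_blue [([0.467, -0.087, 0.002], 0.73)]
pen_cup_mid [([0.45, 0.296, 0.053], 0.67)]
jar_mid [([0.447, -0.272, 0.049], 0.8)]
to
[... 175 characters left out ...]

 [-0.99408136 -0.00504014 -0.10852114]
 [ 0.10846438  0.01042678 -0.99404565]] [-0.00864263  0.55364029  1.25630171]
big_red_mid [([0.685, -0.131, 0.068], 0.7), ([0.622, -0.062, 0.068], 0.63), ([0.715, -0.239, 0.07], 0.62), ([0.542, 0.009, 0.071], 0.56)]
big_blue_mid [([0.621, -0.218, 0.072], 0.77)]
small_red_mid [([0.603, 0.237, 0.059], 0.53)]
small_blue_mid [([0.489, 0.08, 0.06], 0.64)]
stand_big_red [([0.547, -0.378, 0.002], 0.56), ([0.491, 0.079, 0.062], 0.2)]
stand_big_blue [([0.644, 0.096, 0.006], 0.7)]
stand_small_red [([0.52, 0.365, 0.005], 0.93)]
stand_small_blue [([0.465, -0.097, 0.004], 0.79)]
pen_cup_mid [([0.434, 0.301, 0.039], 0.65)]
jar_mid [([0.43, -0.286, 0.078], 0.91)]
1.1
```

View pics/scene0.png

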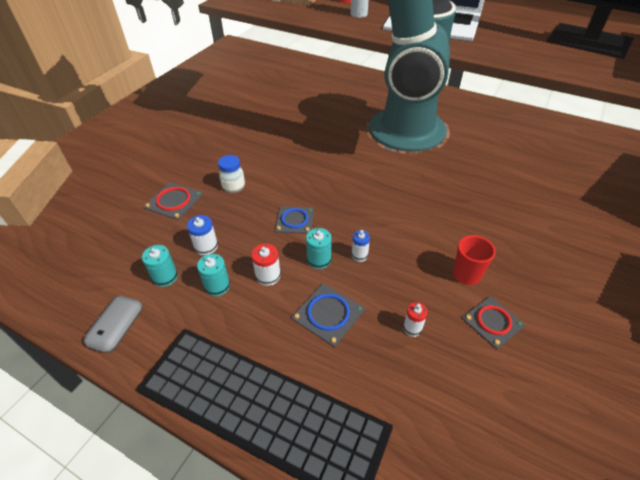

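View pics/top0.png

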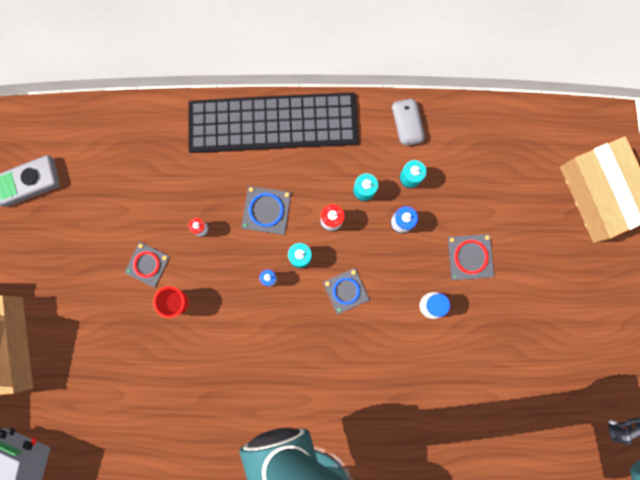

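```bash
cat > loc.py <<'E'
from h import *
from scipy.optimize import least_squares
OB={'big_red':('r',.025,.056,.070,.634,-.062),'teal1':('t',.025,.056,.07,.70,-.13),'teal2':('t',.025,.056,.07,.73,-.24),'teal3':('t',.025,.056,.07,.55,.01),
'big_blue':('b',.025,.056,.07,.63,-.215),'small_red':('r',.017,.046,.06,.61,.24),'small_blue':('b',.017,.046,.06,.495,.082),
'S_big_red':('r',.039,.004,.011,.547,-.378),'S_big_blue':('b',.039,.004,.011,.65,.095),'S_small_red':('r',.030,.004,.011,.525,.365),'S_small_blue':('b',.030,.004,.011,.466,-.092),
'cup':('r',.034,.0,.08,.44,.298),'jar':('b',.028,.060,.075,.437,-.279)}
def mask(img,c):
    h=cv2.cvtColor(img,cv2.COLOR_RGB2HSV);H,S,V=[h[...,i].astype(int) for i in range(3)]
    if c=='r': return ((H<5)|(H>174))&(S>190)&(V>70)
    if c=='b': return (H>104)&(H<128)&(S>150)&(V>60)
    return (H>80)&(H<100)&(S>120)&(V>60)
def proj(p,X):
    rv=cv2.Rodrigues(np.asarray(p['R']))[0]
    K=np.array([[p['fx'],0,p['cx']],[0,p['fy'],p['cy']],[0,0,1.]])
    return cv2.projectPoints(np.asarray(X,float),rv,np.asarray(p['t'],float),K,np.asarray(p['D'],float))[0][:,0]
A=np.linspace(0,2*np.pi,48,endpoint=False)
def hull(p,o,xy):
    _,r,z0,z1=o[:4]
    P=[[xy[0]+r*np.cos(a),xy[1]+r*np.sin(a),z] for a in A for z in(z0,z1)]
    return cv2.convexHull(proj(p,P).astype(np.float32))
def cen(h):
    m=cv2.moments(h); return np.array([m['m10']/m['m00'],m['m01']/m['m00']]),m['m00']
def locate(pics,name,xy0=None):
    o=OB[name]; xy0=np.array(xy0 if xy0 is not None else o[4:6],float); tg=[];ar=[]
    for p in pics:
        M=mask(p['image'],o[0]).astype(np.uint8)
        c,_=cen(hull(p,o,xy0))
        n,l,st,ce=cv2.connectedComponentsWithStats(M)
        k=min((i for i in range(1,n) if st[i,4]>25),key=lambda i:np.hypot(*(ce[i]-c))-0.02*st[i,4]**.5)
        pts=np.argwhere(l==k)[:,::-1]
        # pixel outline incl. half-pixel
        q=np.concatenate([pts+d for d in ([-.5,-.5],[.5,-.5],[-.5,.5],[.5,.5])]).astype(np.float32)
        t,a=cen(cv2.convexHull(q));tg.append(t);ar.append((round(a),round(cen(hull(p,o,xy0))[1])))
    one=[least_squares(lambda x:cen(hull(p,o,x))[0]-t,xy0,diff_step=1e-4).x for p,t in zip(pics,tg)]
    return one,ar
E
cat > run.py <<'E'
from loc import *
p=[grab('scene'),grab('top')]
for n in OB:
    o,a=locate(p,n); print(n,[np.round(x*1000,1).tolist() for x in o],a)
E
python3 run.py
```

```text
big_red [[625.8, -58.9], [626.8, -61.1]] [(387, 535), (416, 429)]
teal1 [[709.5, -118.2], [689.7, -132.8]] [(981, 568), (521, 426)]
teal2 [[740.5, -222.0], [720.8, -238.4]] [(999, 547), (538, 423)]
teal3 [[559.8, 22.4], [537.9, 10.4]] [(842, 494), (462, 430)]
big_blue [[621.7, -222.6], [621.5, -222.5]] [(385, 466), (403, 430)]
small_red [[609.7, 243.1], [518.8, 367.7]] [(147, 352), (151, 203)]
small_blue [[494.9, 83.3], [489.2, 79.0]] [(122, 246), (158, 200)]
S_big_red [[588.1, -90.7], [547.7, -363.6]] [(387, 651), (334, 903)]
S_big_blue [[648.8, 90.4], [647.8, 90.4]] [(1224, 1251), (940, 911)]
S_small_red [[521.1, 366.2], [522.7, 381.8]] [(712, 818), (151, 535)]
S_small_blue [[464.3, -92.9], [463.5, -93.0]] [(419, 448), (582, 561)]
cup [[428.4, 292.5], [434.7, 295.9]] [(1524, 1806), (872, 988)]
jar [[431.5, -289.2], [431.0, -289.5]] [(284, 407), (419, 555)]
```

```bash
python3 - <<'E'
s=open('loc.py').read()
s=s.replace("((H<5)|(H>174))&(S>190)&(V>70)","((H<4)|(H>172))&(S>165)&(V>90)").replace("(S>150)&(V>60)","(S>110)&(V>50)")
for t in '123': pass
s=s.replace("('t',.025,.056,.07","('t',.025,.0,.07")
a=s.index("        n,l,st"); b=s.index("        # pixel")
s=s[:a]+"""        G=np.zeros_like(M); hh=hull(p,o,xy0); hh=(hh-hh.mean(0))*1.35+hh.mean(0); cv2.fillConvexPoly(G,np.round(hh).astype(np.int32),1)
        pts=np.argwhere((cv2.morphologyEx(M,cv2.MORPH_OPEN,np.ones((2,2),np.uint8))&G)>0)[:,::-1]
"""+s[b:]
s=s.replace("return one,ar","return one,ar,tg")
open('loc.py','w').write(s)
r=open('run.py').read().replace("o,a=","o,a,_=")
r+="""
for q,f in zip(p,'ST'):
    im=cv2.cvtColor(q['image'],cv2.COLOR_RGB2BGR)//3
    for c in 'rbt': im[mask(q['image'],c)]=255
    cv2.imwrite('pics/m%s.png'%f,im)
"""
open('run.py','w').write(r)
E
python3 run.py
```

```text
big_red [[625.8, -58.0], [623.2, -62.8]] [(484, 535), (422, 429)]
teal1 [[696.6, -131.9], [692.7, -137.2]] [(976, 1047), (522, 538)]
teal2 [[728.7, -240.2], [724.6, -244.9]] [(996, 1058), (538, 564)]
teal3 [[540.3, 13.6], [537.6, 8.7]] [(831, 928), (464, 474)]
big_blue [[623.1, -219.5], [620.8, -223.4]] [(430, 466), (420, 430)]
small_red [[604.4, 242.2], [602.1, 238.7]] [(300, 352), (183, 203)]
small_blue [[491.4, 83.7], [487.5, 78.6]] [(220, 246), (212, 200)]
S_big_red [[544.6, -378.3], [539.7, -383.7]] [(621, 651), (892, 903)]
S_big_blue [[650.0, 93.4], [645.5, 88.4]] [(1290, 1251), (994, 911)]
S_small_red [[522.2, 368.7], [518.4, 362.4]] [(784, 818), (514, 535)]
S_small_blue [[466.0, -89.7], [460.7, -94.6]] [(468, 448), (626, 561)]
cup [[430.1, 294.7], [432.0, 293.9]] [(1596, 1806), (870, 988)]
jar [[433.3, -284.8], [428.7, -292.0]] [(328, 407), (452, 555)]
```

View pics/mT.png

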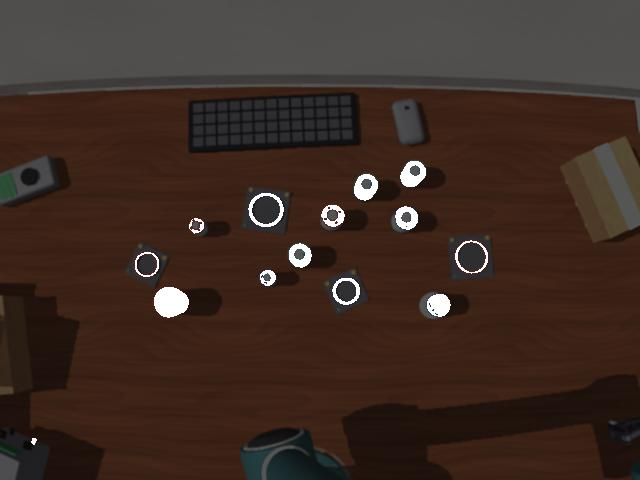

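View pics/mS.png

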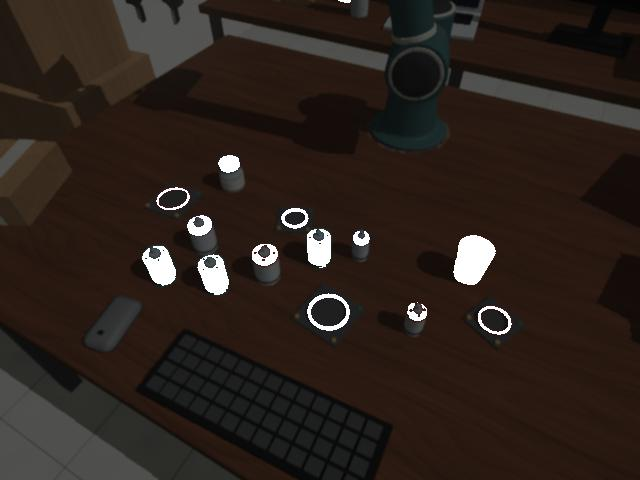

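```bash
python3 - <<'E'
s=open('loc.py').read()
s=s.replace("pts=np.argwhere((cv2.morphologyEx(M,cv2.MORPH_OPEN,np.ones((2,2),np.uint8))&G)>0)[:,::-1]","""n,l,st,_=cv2.connectedComponentsWithStats(M&G)
        pts=np.argwhere((l>0)&(st[l,4]>6))[:,::-1]""")
open('loc.py','w').write(s)
E
python3 run.py
```

```text
big_red [[624.3, -61.3], [625.4, -60.6]] [(490, 535), (423, 429)]
teal1 [[695.6, -135.4], [695.0, -135.0]] [(983, 1047), (521, 538)]
teal2 [[727.7, -243.6], [726.9, -242.7]] [(998, 1058), (538, 564)]
teal3 [[539.3, 10.8], [539.9, 10.9]] [(838, 928), (464, 474)]
big_blue [[621.8, -223.1], [622.0, -221.8]] [(430, 466), (442, 430)]
small_red [[602.9, 240.1], [603.9, 241.4]] [(306, 352), (192, 203)]
small_blue [[489.8, 80.8], [489.5, 81.1]] [(220, 246), (219, 200)]
S_big_red [[543.0, -382.8], [541.7, -381.4]] [(621, 651), (899, 903)]
S_big_blue [[648.7, 90.6], [647.9, 90.8]] [(1297, 1251), (994, 911)]
S_small_red [[520.8, 366.6], [520.7, 365.1]] [(782, 818), (520, 535)]
S_small_blue [[464.1, -93.1], [463.1, -92.2]] [(474, 448), (622, 561)]
cup [[428.3, 292.4], [434.2, 296.2]] [(1594, 1806), (869, 988)]
jar [[431.3, -289.1], [431.1, -289.9]] [(326, 407), (457, 555)]
```

>>> play_rows([
  [[0.02,0.02,0],[0,0,0]],
  [[0.05,0.05,0],[0,0,0]],
  [[0.085,0.085,0],[0,0,0]],
  [[0.12,0.12,0],[0,0,0]],
  [[0.155,0.155,-0.01],[0,0,0]],
  [[0.19,0.19,-0.02],[0,0,0]],
  [[0.225,0.225,-0.03],[0,0,0]],
  [[0.26,0.26,-0.04],[0,0,0]],
  [[0.295,0.295,-0.05],[0,0,0]],
  [[0.33,0.33,-0.06],[0,0,0]],
], claw=0.07, newtons=40)

```text
t: 2.4
tcp_pos: [0.535, -0.3134, 0.1718]
orientation: [[0.952, 0.305, 0.001], [0.305, -0.952, -0.0], [0.0, 0.001, -1.0]]
contact_force: [0.7, -1.0, 0.4]
gripper_width: 0.821
```

>>> play_rows([
  [[0.03,0.03,0],[0,0,0]],
  [[0.055,0.058,-0.01],[0,0,0]],
  [[0.075,0.08,-0.02],[0,0,0]],
  [[0.085,0.09,-0.03],[0,0,0]],
  [[0.087,0.091,-0.04],[0,0,0]],
  [[0.087,0.091,-0.06],[0,0,0]],
  [[0.087,0.091,-0.08],[0,0,0]],
  [[0.087,0.091,-0.1],[0,0,0]],
  [[0.087,0.091,-0.12],[0,0,0]],
  [[0.087,0.091,-0.135],[0,0,0]],
])

```text
t: 3.4
tcp_pos: [0.6201, -0.2238, 0.035]
orientation: [[0.953, 0.303, -0.002], [0.303, -0.953, -0.0], [-0.002, -0.0, -1.0]]
contact_force: [-0.3, 0.7, 0.1]
gripper_width: 0.821
```

>>> play_rows([
  [[0,0,-0.01],[0,0,0]],
  [[0,0,-0.01],[0,0,0]],
  [[0,0,-0.01],[0,0,0]],
  [[0,0,-0.01],[0,0,0]],
  [[0,0,-0.01],[0,0,0]],
  [[0,0,-0.01],[0,0,0]],
  [[0,0,-0.01],[0,0,0]],
  [[0,0,-0.01],[0,0,0]],
  [[0,0,-0.01],[0,0,0]],
  [[0,0,-0.01],[0,0,0]],
], claw=0.03, newtons=40)

```text
t: 4.4
tcp_pos: [0.6201, -0.2237, 0.025]
orientation: [[0.953, 0.303, -0.002], [0.303, -0.953, -0.0], [-0.002, -0.0, -1.0]]
contact_force: [-0.6, 0.7, -2.1]
gripper_width: 0.575
```

>>> play_rows([
  [[0,0,0.005],[0,0,0]],
  [[0,0,0.015],[0,0,0]],
  [[0,0,0.03],[0,0,0]],
  [[0,0,0.045],[0,0,0]],
  [[0,0,0.06],[0,0,0]],
  [[0,0,0.075],[0,0,0]],
  [[0,0,0.09],[0,0,0]],
  [[0,0.01,0.105],[0,0,0]],
  [[0,0.02,0.117],[0,0,0]],
  [[0,0.035,0.125],[0,0,0]],
])

```text
t: 5.4
tcp_pos: [0.6206, -0.1881, 0.1517]
orientation: [[0.953, 0.303, -0.0], [0.303, -0.953, -0.001], [-0.0, 0.001, -1.0]]
contact_force: [0.4, 0.1, -2.7]
gripper_width: 0.574
```

>>> play_rows([
  [[0,0.02,0],[0,0,0]],
  [[0.003,0.045,0],[0,0,0]],
  [[0.006,0.075,0],[0,0,0]],
  [[0.01,0.105,0],[0,0,0]],
  [[0.014,0.135,0],[0,0,0]],
  [[0.018,0.165,0],[0,0,0]],
  [[0.021,0.195,0],[0,0,0]],
  [[0.024,0.22,0],[0,0,0]],
  [[0.026,0.245,0],[0,0,0]],
  [[0.027,0.265,0],[0,0,0]],
])

```text
t: 6.4
tcp_pos: [0.6466, 0.0799, 0.1513]
orientation: [[0.953, 0.304, -0.001], [0.304, -0.953, -0.0], [-0.001, -0.0, -1.0]]
contact_force: [-0.2, -0.2, -3.0]
gripper_width: 0.578
```

>>> play_rows([
  [[0,0.006,-0.005],[0,0,0]],
  [[0,0.01,-0.015],[0,0,0]],
  [[0,0.0105,-0.03],[0,0,0]],
  [[0,0.0105,-0.045],[0,0,0]],
  [[0,0.0105,-0.06],[0,0,0]],
  [[0,0.0105,-0.075],[0,0,0]],
  [[0,0.0105,-0.088],[0,0,0]],
  [[0,0.0105,-0.098],[0,0,0]],
  [[0,0.0105,-0.106],[0,0,0]],
  [[0,0.0105,-0.11],[0,0,0]],
])

```text
t: 7.4
tcp_pos: [0.6463, 0.0903, 0.0403]
orientation: [[0.953, 0.304, -0.002], [0.304, -0.953, -0.0], [-0.002, -0.0, -1.0]]
contact_force: [0.7, -0.1, -3.4]
gripper_width: 0.575
```

Run:
```python
from h import *
s=env.read_state();print(s['tcp_pos'],s['contact_force'])
a=grab('scene')['image'][220:400,240:480];b=grab('wrist')['image']
im=np.hstack([cv2.resize(a,(400,300)),cv2.resize(b,(400,300))])
cv2.imwrite('pics/p1.png',im[...,::-1])
```

```text
[0.64632443 0.09031212 0.0403411 ] [ 0.74607208 -0.13414997 -3.38590091]
```

View pics/p1.png

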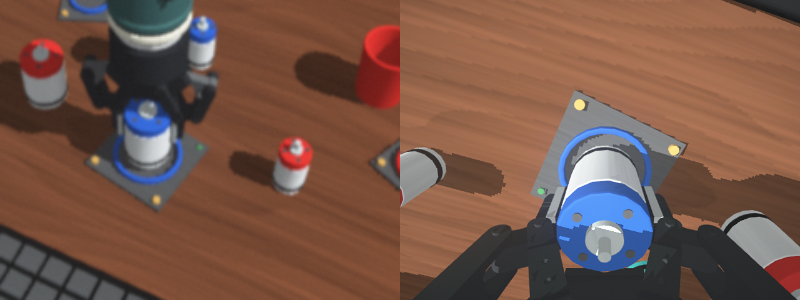

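The motor hangs upright over the blue ring, and the ring is visible all round it. Next I lower it the last centimetre slowly.

>>> play_rows([
  [[0,0,-0.002],[0,0,0]],
  [[0,0,-0.004],[0,0,0]],
  [[0,0,-0.006],[0,0,0]],
  [[0,0,-0.0075],[0,0,0]],
  [[0,0,-0.0085],[0,0,0]],
  [[0,0,-0.0095],[0,0,0]],
  [[0,0,-0.0103],[0,0,0]],
  [[0,0,-0.011],[0,0,0]],
  [[0,0,-0.0115],[0,0,0]],
  [[0,0,-0.0115],[0,0,0]],
])

```text
t: 8.5
tcp_pos: [0.6463, 0.0904, 0.0292]
orientation: [[0.953, 0.305, -0.002], [0.305, -0.953, -0.0], [-0.002, -0.0, -1.0]]
contact_force: [-0.3, -0.1, -2.8]
gripper_width: 0.571
```

>>> play_rows([
  [[0,0,-0.0003],[0,0,0]],
  [[0,0,-0.0006],[0,0,0]],
  [[0,0,-0.0009],[0,0,0]],
  [[0,0,-0.0012],[0,0,0]],
  [[0,0,-0.0012],[0,0,0]],
  [[0,0,-0.0012],[0,0,0]],
  [[0,0,-0.0012],[0,0,0]],
  [[0,0,-0.0012],[0,0,0]],
  [[0,0,-0.0012],[0,0,0]],
  [[0,0,-0.0012],[0,0,0]],
])

```text
t: 9.5
tcp_pos: [0.6463, 0.0904, 0.028]
orientation: [[0.953, 0.305, -0.002], [0.305, -0.953, -0.0], [-0.002, -0.0, -1.0]]
contact_force: [0.3, -0.2, -2.7]
gripper_width: 0.573
```

>>> play_rows([
  [[0,0,-0.0003],[0,0,0]],
  [[0,0,-0.0006],[0,0,0]],
  [[0,0,-0.0009],[0,0,0]],
  [[0,0,-0.0012],[0,0,0]],
  [[0,0,-0.0015],[0,0,0]],
  [[0,0,-0.0015],[0,0,0]],
  [[0,0,-0.0015],[0,0,0]],
  [[0,0,-0.0015],[0,0,0]],
  [[0,0,-0.0015],[0,0,0]],
  [[0,0,-0.0015],[0,0,0]],
])

```text
t: 10.5
tcp_pos: [0.6464, 0.0904, 0.0265]
orientation: [[0.953, 0.304, -0.002], [0.304, -0.953, -0.0], [-0.002, -0.0, -1.0]]
contact_force: [-1.6, 0.1, -2.8]
gripper_width: 0.577
```

Run:
```python
from h import *
s=env.read_state();print(s['tcp_pos'],s['contact_force'])
a=grab('scene')['image'][250:355,270:410];b=grab('wrist')['image']
im=np.hstack([cv2.resize(a,(400,300),interpolation=2),cv2.resize(b,(400,300))])
cv2.imwrite('pics/p2.png',im[...,::-1])
s=env.read_state();print(s['t'],s['tcp_pos'],s['contact_force'])
```

```text
[0.6463831  0.0904006  0.02654925] [-1.56690554  0.11055865 -2.75035075]
10.6 [0.64637516 0.0903927  0.02655732] [ 0.19864978 -0.27730207 -2.8525637 ]
```

View pics/p2.png

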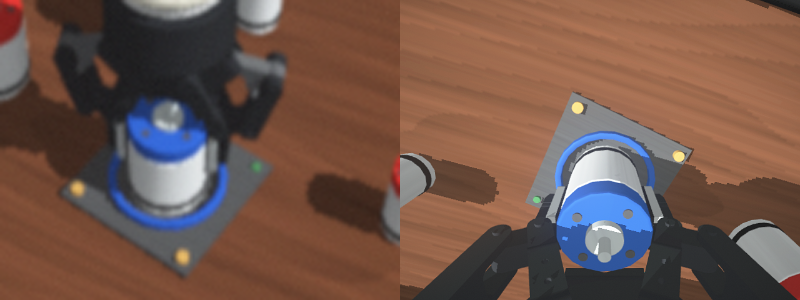

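>>> play_rows([
  [[0,0,-0.0003],[0,0,0]],
  [[0,0,-0.0006],[0,0,0]],
  [[0,0,-0.0009],[0,0,0]],
  [[0,0,-0.0012],[0,0,0]],
  [[0,0,-0.0015],[0,0,0]],
  [[0,0,-0.0018],[0,0,0]],
  [[0,0,-0.002],[0,0,0]],
  [[0,0,-0.002],[0,0,0]],
  [[0,0,-0.002],[0,0,0]],
  [[0,0,-0.002],[0,0,0]],
])

```text
t: 11.6
tcp_pos: [0.6466, 0.0904, 0.0258]
orientation: [[0.953, 0.305, -0.002], [0.305, -0.953, -0.0], [-0.002, -0.0, -1.0]]
contact_force: [-3.1, -0.0, 5.9]
gripper_width: 0.58
```

>>> play_rows([
  [[0,0,0.0005],[0,0,0]],
  [[0,0,0.0005],[0,0,0]],
  [[0,0,0.0005],[0,0,0]],
  [[0,0,0.0005],[0,0,0]],
  [[0,0,0.0005],[0,0,0]],
  [[0,0,0.0005],[0,0,0]],
  [[0,0,0.0005],[0,0,0]],
  [[0,0,0.005],[0,0,0]],
  [[0,0,0.015],[0,0,0]],
  [[0,0,0.03],[0,0,0]],
], claw=0.074)

```text
t: 12.6
tcp_pos: [0.6459, 0.0903, 0.0559]
orientation: [[0.953, 0.304, -0.003], [0.304, -0.953, -0.0], [-0.003, -0.001, -1.0]]
contact_force: [0.2, 0.9, 0.3]
gripper_width: 0.866
```

>>> play_rows([
  [[0,0,0.02],[0,0,0]],
  [[0,0,0.045],[0,0,0]],
  [[0,0,0.065],[0,0,0]],
  [[0,-0.015,0.075],[0,0,0]],
  [[-0.004,-0.04,0.08],[0,0,0]],
  [[-0.009,-0.07,0.08],[0,0,0]],
  [[-0.014,-0.1,0.08],[0,0,0]],
  [[-0.018,-0.128,0.08],[0,0,0]],
  [[-0.021,-0.147,0.08],[0,0,0]],
  [[-0.021,-0.151,0.08],[0,0,0]],
])

```text
t: 13.6
tcp_pos: [0.6242, -0.0637, 0.1363]
orientation: [[0.953, 0.302, -0.003], [0.302, -0.953, -0.001], [-0.004, 0.0, -1.0]]
contact_force: [0.2, -0.1, 0.1]
gripper_width: 0.867
```

Run:
```python
from loc import *
p=[grab('scene','s3.png'),grab('top','t3.png')]
print(env.read_state()['tcp_pos'])
OB['bb']=('b',.025,.060,.074,.648,.091)
for n in ['bb']:
    o,a,_=locate(p,n); print(n,[np.round(x*1000,1).tolist() for x in o],a)
```

```text
[ 0.62478394 -0.06167718  0.13628663]
bb [[652.9, 93.1], [649.3, 92.0]] [(728, 643), (612, 431)]
```

View pics/s3.png

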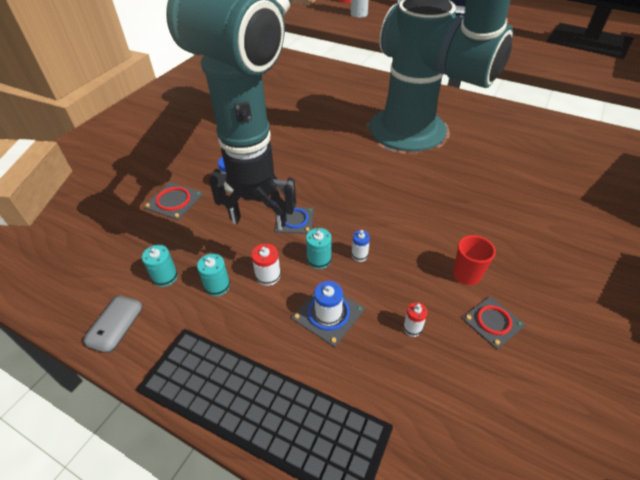

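Big blue is seated upright in its ring. Now I descend on big red.

>>> play_rows([
  [[0,0.001,-0.015],[0,0,0]],
  [[0,0.001,-0.03],[0,0,0]],
  [[0,0.001,-0.045],[0,0,0]],
  [[0,0.001,-0.06],[0,0,0]],
  [[0,0.001,-0.075],[0,0,0]],
  [[0,0.001,-0.09],[0,0,0]],
  [[0,0.001,-0.1],[0,0,0]],
  [[0,0.001,-0.108],[0,0,0]],
  [[0,0.001,-0.11],[0,0,0]],
  [[0,0.001,-0.11],[0,0,0]],
])

```text
t: 14.7
tcp_pos: [0.6248, -0.0608, 0.0261]
orientation: [[0.953, 0.303, -0.003], [0.303, -0.953, -0.0], [-0.003, -0.001, -1.0]]
contact_force: [-0.5, 0.1, 0.2]
gripper_width: 0.865
```

>>> play_rows([
  [[0,0,0],[0,0,0]],
  [[0,0,0],[0,0,0]],
  [[0,0,0],[0,0,0]],
  [[0,0,0],[0,0,0]],
  [[0,0,0],[0,0,0]],
  [[0,0,0],[0,0,0]],
  [[0,0,0],[0,0,0]],
  [[0,0,0],[0,0,0]],
  [[0,0,0],[0,0,0]],
  [[0,0,0],[0,0,0]],
], claw=0.03, newtons=40)

```text
t: 15.7
tcp_pos: [0.6258, -0.0609, 0.0272]
orientation: [[0.953, 0.302, -0.001], [0.302, -0.953, -0.0], [-0.001, 0.0, -1.0]]
contact_force: [-0.8, 0.6, 5.4]
gripper_width: 0.577
```

>>> play_rows([
  [[0,0,0.005],[0,0,0]],
  [[0,0,0.015],[0,0,0]],
  [[0,0,0.03],[0,0,0]],
  [[0,0,0.045],[0,0,0]],
  [[0,0,0.06],[0,0,0]],
  [[0,0,0.075],[0,0,0]],
  [[0,0,0.09],[0,0,0]],
  [[0,-0.01,0.105],[0,0,0]],
  [[-0.005,-0.02,0.115],[0,0,0]],
  [[-0.01,-0.04,0.12],[0,0,0]],
])

```text
t: 16.7
tcp_pos: [0.6162, -0.1013, 0.1492]
orientation: [[0.953, 0.304, 0.001], [0.304, -0.953, -0.001], [0.0, 0.001, -1.0]]
contact_force: [-0.2, 0.0, -3.7]
gripper_width: 0.578
```

>>> play_rows([
  [[-0.005,-0.025,0],[0,0,0]],
  [[-0.012,-0.05,0],[0,0,0]],
  [[-0.02,-0.08,0],[0,0,0]],
  [[-0.028,-0.11,0],[0,0,0]],
  [[-0.036,-0.14,0],[0,0,0]],
  [[-0.044,-0.17,0],[0,0,0]],
  [[-0.052,-0.2,0],[0,0,0]],
  [[-0.06,-0.23,0],[0,0,0]],
  [[-0.067,-0.255,0],[0,0,0]],
  [[-0.072,-0.275,0],[0,0,0]],
])

```text
t: 17.7
tcp_pos: [0.5426, -0.3787, 0.1493]
orientation: [[0.953, 0.302, 0.0], [0.302, -0.953, -0.001], [-0.0, 0.001, -1.0]]
contact_force: [0.2, 0.2, -3.5]
gripper_width: 0.578
```

>>> play_rows([
  [[0,-0.003,-0.01],[0,0,0]],
  [[0,-0.0035,-0.025],[0,0,0]],
  [[0,-0.0035,-0.04],[0,0,0]],
  [[0,-0.0035,-0.055],[0,0,0]],
  [[0,-0.0035,-0.07],[0,0,0]],
  [[0,-0.0035,-0.083],[0,0,0]],
  [[0,-0.0035,-0.094],[0,0,0]],
  [[0,-0.0035,-0.102],[0,0,0]],
  [[0,-0.0035,-0.108],[0,0,0]],
  [[0,-0.0035,-0.111],[0,0,0]],
])

```text
t: 18.7
tcp_pos: [0.5426, -0.3821, 0.0378]
orientation: [[0.953, 0.302, -0.0], [0.302, -0.953, -0.001], [-0.0, 0.001, -1.0]]
contact_force: [-0.3, 0.4, -2.9]
gripper_width: 0.579
```

Run:
```python
from h import *
s=env.read_state();print(s['tcp_pos'],s['contact_force'])
a=grab('scene')['image'][120:255,90:270];b=grab('wrist')['image']
im=np.hstack([cv2.resize(a,(400,300),interpolation=2),cv2.resize(b,(400,300))])
cv2.imwrite('pics/p4.png',im[...,::-1])
```

```text
[ 0.54261781 -0.38212525  0.03779743] [-0.33524288  0.37285376 -2.87432682]
```

View pics/p4.png

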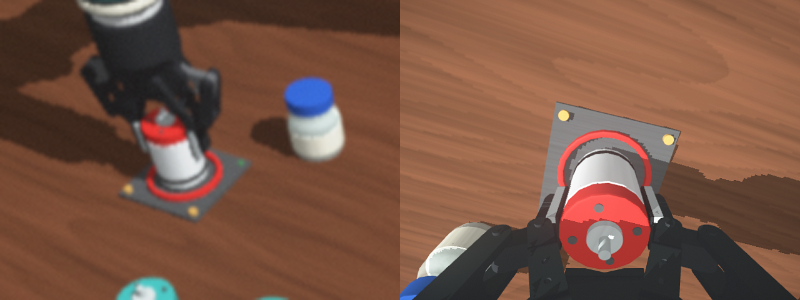

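Big red hangs upright, centred over the red ring, and the jar is clear. I lower it.

>>> play_rows([
  [[0,0,-0.001],[0,0,0]],
  [[0,0,-0.002],[0,0,0]],
  [[0,0,-0.003],[0,0,0]],
  [[0,0,-0.004],[0,0,0]],
  [[0,0,-0.005],[0,0,0]],
  [[0,0,-0.0055],[0,0,0]],
  [[0,0,-0.006],[0,0,0]],
  [[0,0,-0.0065],[0,0,0]],
  [[0,0,-0.007],[0,0,0]],
  [[0,0,-0.007],[0,0,0]],
])

```text
t: 19.8
tcp_pos: [0.5427, -0.3822, 0.0313]
orientation: [[0.953, 0.302, -0.0], [0.302, -0.953, -0.001], [-0.0, 0.001, -1.0]]
contact_force: [-0.2, 0.8, -1.9]
gripper_width: 0.575
```

>>> play_rows([
  [[0,0,-0.0003],[0,0,0]],
  [[0,0,-0.0006],[0,0,0]],
  [[0,0,-0.0009],[0,0,0]],
  [[0,0,-0.0012],[0,0,0]],
  [[0,0,-0.0012],[0,0,0]],
  [[0,0,-0.0012],[0,0,0]],
  [[0,0,-0.0012],[0,0,0]],
  [[0,0,-0.0012],[0,0,0]],
  [[0,0,-0.0012],[0,0,0]],
  [[0,0,-0.0012],[0,0,0]],
])

```text
t: 20.8
tcp_pos: [0.5427, -0.3822, 0.0313]
orientation: [[0.953, 0.302, -0.0], [0.302, -0.953, -0.001], [-0.0, 0.001, -1.0]]
contact_force: [-2.5, 2.0, 6.1]
gripper_width: 0.58
```

Contact. Release.

>>> play_rows([
  [[0,0,0.0003],[0,0,0]],
  [[0,0,0.0003],[0,0,0]],
  [[0,0,0.0003],[0,0,0]],
  [[0,0,0.0003],[0,0,0]],
  [[0,0,0.0003],[0,0,0]],
  [[0,0,0.0003],[0,0,0]],
  [[0,0,0.0005],[0,0,0]],
  [[0,0,0.005],[0,0,0]],
  [[0,0,0.015],[0,0,0]],
  [[0,0,0.03],[0,0,0]],
], claw=0.074)

```text
t: 21.8
tcp_pos: [0.5422, -0.3818, 0.0615]
orientation: [[0.953, 0.302, -0.001], [0.302, -0.953, 0.0], [-0.001, -0.001, -1.0]]
contact_force: [0.0, -0.5, -0.4]
gripper_width: 0.868
```

>>> play_rows([
  [[0,0,0.025],[0,0,0]],
  [[0,0,0.05],[0,0,0]],
  [[0,0,0.065],[0,0,0]],
  [[0,0.02,0.08],[0,0,0]],
  [[0,0.05,0.09],[0,0,0]],
  [[-0.005,0.085,0.095],[0,0,0]],
  [[-0.01,0.12,0.095],[0,0,0]],
  [[-0.015,0.155,0.095],[0,0,0]],
  [[-0.02,0.19,0.095],[0,0,0]],
  [[-0.025,0.225,0.095],[0,0,0]],
], claw=0.06)

```text
t: 22.8
tcp_pos: [0.517, -0.1556, 0.1574]
orientation: [[0.953, 0.302, -0.0], [0.302, -0.953, -0.0], [-0.0, 0.0, -1.0]]
contact_force: [0.1, -0.8, -0.4]
gripper_width: 0.698
```

Run:
```python
from loc import *
p=[grab('scene','s5.png'),grab('top','t5.png')]
print(env.read_state()['tcp_pos'])
OB['br']=('r',.025,.060,.074,.5423,-.382)
for n in ['br','small_blue']:
    o,a,_=locate(p,n); print(n,[np.round(x*1000,1).tolist() for x in o],a)
```

```text
[ 0.51626214 -0.15325539  0.15697732]
br [[543.8, -384.1], [542.0, -380.6]] [(308, 358), (500, 435)]
small_blue [[489.8, 80.8], [489.5, 80.8]] [(220, 246), (215, 200)]
```

View pics/s5.png

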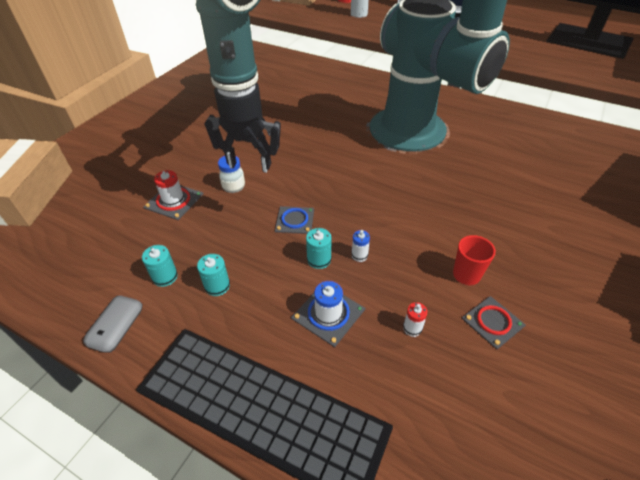

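>>> play_rows([
  [[-0.003,0.03,-0.01],[0,0,0]],
  [[-0.007,0.065,-0.02],[0,0,0]],
  [[-0.011,0.1,-0.02],[0,0,0]],
  [[-0.015,0.135,-0.02],[0,0,0]],
  [[-0.019,0.17,-0.02],[0,0,0]],
  [[-0.022,0.2,-0.02],[0,0,0]],
  [[-0.025,0.222,-0.03],[0,0,0]],
  [[-0.0265,0.234,-0.035],[0,0,0]],
  [[-0.0265,0.234,-0.04],[0,0,0]],
  [[-0.0265,0.234,-0.04],[0,0,0]],
])

```text
t: 23.9
tcp_pos: [0.4894, 0.08, 0.1163]
orientation: [[0.952, 0.305, -0.003], [0.305, -0.952, 0.001], [-0.002, -0.002, -1.0]]
contact_force: [0.2, -1.1, -0.5]
gripper_width: 0.703
```

>>> play_rows([
  [[0,0.001,-0.01],[0,0,0]],
  [[0,0.001,-0.025],[0,0,0]],
  [[0,0.001,-0.04],[0,0,0]],
  [[0,0.001,-0.055],[0,0,0]],
  [[0,0.001,-0.068],[0,0,0]],
  [[0,0.001,-0.08],[0,0,0]],
  [[0,0.001,-0.088],[0,0,0]],
  [[0,0.001,-0.092],[0,0,0]],
  [[0,0.001,-0.093],[0,0,0]],
  [[0,0.001,-0.093],[0,0,0]],
])

```text
t: 24.9
tcp_pos: [0.4898, 0.0811, 0.0235]
orientation: [[0.952, 0.305, -0.002], [0.305, -0.952, 0.001], [-0.002, -0.002, -1.0]]
contact_force: [-1.1, -0.7, -0.2]
gripper_width: 0.698
```

>>> play_rows([
  [[0,0,0],[0,0,0]],
  [[0,0,0],[0,0,0]],
  [[0,0,0],[0,0,0]],
  [[0,0,0],[0,0,0]],
  [[0,0,0],[0,0,0]],
  [[0,0,0],[0,0,0]],
  [[0,0,0],[0,0,0]],
  [[0,0,0],[0,0,0]],
  [[0,0,0],[0,0,0]],
  [[0,0,0],[0,0,0]],
], claw=0.018, newtons=30)

```text
t: 25.9
tcp_pos: [0.4905, 0.0812, 0.0243]
orientation: [[0.952, 0.305, -0.001], [0.305, -0.952, 0.001], [-0.001, -0.001, -1.0]]
contact_force: [-1.2, 0.2, 5.7]
gripper_width: 0.392
```

>>> play_rows([
  [[0,0,0.005],[0,0,0]],
  [[0,0,0.015],[0,0,0]],
  [[0,0,0.03],[0,0,0]],
  [[0,0,0.045],[0,0,0]],
  [[0,0,0.06],[0,0,0]],
  [[0,0,0.075],[0,0,0]],
  [[0,0,0.09],[0,0,0]],
  [[0,0,0.105],[0,0,0]],
  [[0,-0.005,0.115],[0,0,0]],
  [[0,-0.015,0.12],[0,0,0]],
])

```text
t: 26.9
tcp_pos: [0.4909, 0.0661, 0.1455]
orientation: [[0.952, 0.306, 0.001], [0.306, -0.952, 0.001], [0.001, -0.001, -1.0]]
contact_force: [0.6, -0.5, -1.7]
gripper_width: 0.389
```

>>> play_rows([
  [[-0.003,-0.015,0],[0,0,0]],
  [[-0.007,-0.04,0],[0,0,0]],
  [[-0.012,-0.068,0],[0,0,0]],
  [[-0.017,-0.095,0],[0,0,0]],
  [[-0.021,-0.12,0],[0,0,0]],
  [[-0.025,-0.142,0],[0,0,0]],
  [[-0.027,-0.155,-0.01],[0,0,0]],
  [[-0.0273,-0.1587,-0.025],[0,0,0]],
  [[-0.0273,-0.1587,-0.04],[0,0,0]],
  [[-0.0273,-0.1587,-0.055],[0,0,0]],
])

```text
t: 27.9
tcp_pos: [0.4627, -0.0929, 0.0889]
orientation: [[0.952, 0.306, -0.001], [0.306, -0.952, 0.002], [-0.0, -0.002, -1.0]]
contact_force: [0.4, 0.2, -1.5]
gripper_width: 0.386
```

>>> play_rows([
  [[0,0,-0.01],[0,0,0]],
  [[0,0,-0.02],[0,0,0]],
  [[0,0,-0.03],[0,0,0]],
  [[0,0,-0.038],[0,0,0]],
  [[0,0,-0.044],[0,0,0]],
  [[0,0,-0.049],[0,0,0]],
  [[0,0,-0.052],[0,0,0]],
  [[0,0,-0.054],[0,0,0]],
  [[0,0,-0.055],[0,0,0]],
  [[0,0,-0.055],[0,0,0]],
])

```text
t: 28.9
tcp_pos: [0.4629, -0.0929, 0.0341]
orientation: [[0.952, 0.306, -0.0], [0.306, -0.952, 0.002], [0.0, -0.002, -1.0]]
contact_force: [-0.4, 0.3, -2.2]
gripper_width: 0.389
```

Run:
```python
from h import *
s=env.read_state();print(s['tcp_pos'],s['contact_force'])
a=grab('scene')['image'][150:270,220:380];b=grab('wrist')['image']
im=np.hstack([cv2.resize(a,(400,300),interpolation=2),cv2.resize(b,(400,300))])
cv2.imwrite('pics/p6.png',im[...,::-1])
```

```text
[ 0.46292231 -0.09294605  0.03405585] [-0.37055285  0.30908092 -2.1943646 ]
```

View pics/p6.png

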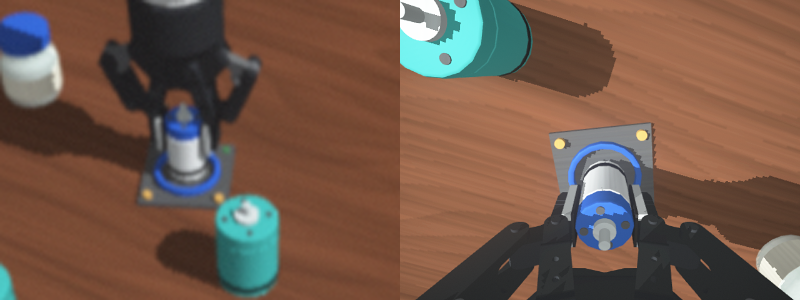

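Small blue hangs upright, centred in its ring. I lower it; contact should come near z = 0.028.

>>> play_rows([
  [[0,0,-0.001],[0,0,0]],
  [[0,0,-0.002],[0,0,0]],
  [[0,0,-0.003],[0,0,0]],
  [[0,0,-0.0035],[0,0,0]],
  [[0,0,-0.004],[0,0,0]],
  [[0,0,-0.0045],[0,0,0]],
  [[0,0,-0.005],[0,0,0]],
  [[0,0,-0.0055],[0,0,0]],
  [[0,0,-0.006],[0,0,0]],
  [[0,0,-0.006],[0,0,0]],
])

```text
t: 30.0
tcp_pos: [0.4631, -0.093, 0.0283]
orientation: [[0.952, 0.306, -0.0], [0.306, -0.952, 0.002], [0.0, -0.002, -1.0]]
contact_force: [-0.2, 0.2, 0.8]
gripper_width: 0.391
```

>>> play_rows([
  [[0,0,-0.0003],[0,0,0]],
  [[0,0,-0.0006],[0,0,0]],
  [[0,0,-0.0006],[0,0,0]],
  [[0,0,-0.0006],[0,0,0]],
  [[0,0,-0.0006],[0,0,0]],
  [[0,0,-0.0006],[0,0,0]],
  [[0,0,-0.0006],[0,0,0]],
  [[0,0,-0.0006],[0,0,0]],
  [[0,0,-0.0006],[0,0,0]],
  [[0,0,-0.0006],[0,0,0]],
])

```text
t: 31.0
tcp_pos: [0.4631, -0.093, 0.0283]
orientation: [[0.952, 0.306, -0.0], [0.306, -0.952, 0.002], [0.0, -0.002, -1.0]]
contact_force: [-2.5, -0.5, 5.3]
gripper_width: 0.392
```

>>> play_rows([
  [[0,0,0.0002],[0,0,0]],
  [[0,0,0.0002],[0,0,0]],
  [[0,0,0.0002],[0,0,0]],
  [[0,0,0.0002],[0,0,0]],
  [[0,0,0.0002],[0,0,0]],
  [[0,0,0.0002],[0,0,0]],
  [[0,0,0.0002],[0,0,0]],
  [[0,0,0.005],[0,0,0]],
  [[0,0,0.015],[0,0,0]],
  [[0,0,0.03],[0,0,0]],
], claw=0.06)

```text
t: 32.0
tcp_pos: [0.4625, -0.0929, 0.0585]
orientation: [[0.952, 0.306, -0.002], [0.306, -0.952, 0.002], [-0.001, -0.003, -1.0]]
contact_force: [0.7, 0.0, 0.9]
gripper_width: 0.702
```

>>> play_rows([
  [[0,0,0.02],[0,0,0]],
  [[0,0,0.045],[0,0,0]],
  [[0,0,0.065],[0,0,0]],
  [[0.005,0.01,0.08],[0,0,0]],
  [[0.02,0.04,0.09],[0,0,0]],
  [[0.035,0.075,0.095],[0,0,0]],
  [[0.05,0.11,0.095],[0,0,0]],
  [[0.065,0.145,0.095],[0,0,0]],
  [[0.08,0.18,0.095],[0,0,0]],
  [[0.095,0.215,0.095],[0,0,0]],
])

```text
t: 33.0
tcp_pos: [0.5582, 0.1238, 0.1548]
orientation: [[0.952, 0.306, -0.0], [0.306, -0.952, 0.002], [0.0, -0.002, -1.0]]
contact_force: [0.5, -0.5, 0.9]
gripper_width: 0.704
```

Run:
```python
from loc import *
p=[grab('scene','s7.png'),grab('top','t7.png')]
print(env.read_state()['tcp_pos'])
for n in ['small_red','S_small_red']:
    o,a,_=locate(p,n); print(n,[np.round(x*1000,1).tolist() for x in o],a)
```

```text
[0.55945039 0.12608125 0.15496909]Traceback (most recent call last):
  File "<stdin>", line 5, in <module>
  File "loc.py", line 33, in locate
    t,a=cen(cv2.convexHull(q));tg.append(t);ar.append((round(a),round(cen(hull(p,o,xy0))[1])))
        ~~~^^^^^^^^^^^^^^^^^^^
  File "loc.py", line 22, in cen
    m=cv2.moments(h); return np.array([m['m10']/m['m00'],m['m01']/m['m00']]),m['m00']
                                       ~~~~~~~~^~~~~~~~~
ZeroDivisionError: float division by zero
```

View pics/s7.png

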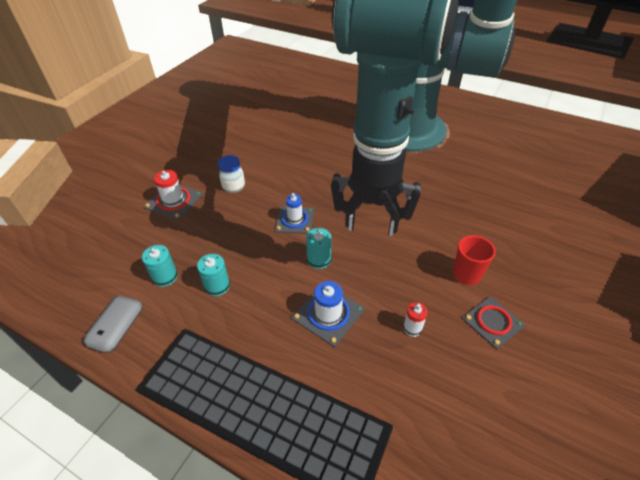

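>>> play_rows([
  [[0.012,0.03,-0.01],[0,0,0]],
  [[0.024,0.06,-0.02],[0,0,0]],
  [[0.034,0.088,-0.02],[0,0,0]],
  [[0.041,0.107,-0.02],[0,0,0]],
  [[0.044,0.1147,-0.025],[0,0,0]],
  [[0.044,0.1147,-0.03],[0,0,0]],
  [[0.044,0.1147,-0.035],[0,0,0]],
  [[0.044,0.1147,-0.04],[0,0,0]],
  [[0.044,0.1147,-0.04],[0,0,0]],
  [[0.044,0.1147,-0.04],[0,0,0]],
])

```text
t: 34.1
tcp_pos: [0.6031, 0.2399, 0.1147]
orientation: [[0.951, 0.308, 0.001], [0.308, -0.951, 0.004], [0.002, -0.003, -1.0]]
contact_force: [0.0, -0.7, 0.3]
gripper_width: 0.701
```

>>> play_rows([
  [[0,0,-0.01],[0,0,0]],
  [[0,0,-0.025],[0,0,0]],
  [[0,0,-0.04],[0,0,0]],
  [[0,0,-0.055],[0,0,0]],
  [[0,0,-0.068],[0,0,0]],
  [[0,0,-0.08],[0,0,0]],
  [[0,0,-0.087],[0,0,0]],
  [[0,0,-0.091],[0,0,0]],
  [[0,0,-0.092],[0,0,0]],
  [[0,0,-0.092],[0,0,0]],
])

```text
t: 35.1
tcp_pos: [0.6035, 0.2401, 0.0231]
orientation: [[0.951, 0.308, 0.001], [0.308, -0.951, 0.004], [0.002, -0.003, -1.0]]
contact_force: [-0.3, 0.7, -0.1]
gripper_width: 0.704
```

>>> play_rows([
  [[0,0,0],[0,0,0]],
  [[0,0,0],[0,0,0]],
  [[0,0,0],[0,0,0]],
  [[0,0,0],[0,0,0]],
  [[0,0,0],[0,0,0]],
  [[0,0,0],[0,0,0]],
  [[0,0,0],[0,0,0]],
  [[0,0,0],[0,0,0]],
  [[0,0,0],[0,0,0]],
  [[0,0,0],[0,0,0]],
], claw=0.018, newtons=30)

```text
t: 36.1
tcp_pos: [0.6043, 0.2404, 0.024]
orientation: [[0.951, 0.308, 0.003], [0.308, -0.951, 0.005], [0.004, -0.003, -1.0]]
contact_force: [-0.6, 0.4, 6.6]
gripper_width: 0.391
```

>>> play_rows([
  [[0,0,0.005],[0,0,0]],
  [[0,0,0.015],[0,0,0]],
  [[0,0,0.03],[0,0,0]],
  [[0,0,0.045],[0,0,0]],
  [[0,0,0.06],[0,0,0]],
  [[0,0,0.075],[0,0,0]],
  [[0,0,0.09],[0,0,0]],
  [[0,0,0.105],[0,0,0]],
  [[-0.003,0.005,0.115],[0,0,0]],
  [[-0.008,0.012,0.12],[0,0,0]],
])

```text
t: 37.1
tcp_pos: [0.5969, 0.2528, 0.1459]
orientation: [[0.951, 0.308, 0.005], [0.308, -0.952, 0.005], [0.006, -0.004, -1.0]]
contact_force: [-0.1, 0.6, -2.4]
gripper_width: 0.39
```

>>> play_rows([
  [[-0.01,0.015,0],[0,0,0]],
  [[-0.024,0.035,0],[0,0,0]],
  [[-0.039,0.057,0],[0,0,0]],
  [[-0.053,0.078,0],[0,0,0]],
  [[-0.065,0.096,0],[0,0,0]],
  [[-0.073,0.108,0],[0,0,0]],
  [[-0.0762,0.113,-0.01],[0,0,0]],
  [[-0.0762,0.113,-0.025],[0,0,0]],
  [[-0.0762,0.113,-0.04],[0,0,0]],
  [[-0.0762,0.113,-0.055],[0,0,0]],
])

```text
t: 38.1
tcp_pos: [0.5204, 0.3646, 0.0885]
orientation: [[0.952, 0.307, 0.003], [0.307, -0.952, 0.004], [0.004, -0.003, -1.0]]
contact_force: [0.3, -0.4, -2.0]
gripper_width: 0.39
```

>>> play_rows([
  [[0,0,-0.01],[0,0,0]],
  [[0,0,-0.02],[0,0,0]],
  [[0,0,-0.03],[0,0,0]],
  [[0,0,-0.038],[0,0,0]],
  [[0,0,-0.044],[0,0,0]],
  [[0,0,-0.049],[0,0,0]],
  [[0,0,-0.052],[0,0,0]],
  [[0,0,-0.054],[0,0,0]],
  [[0,0,-0.055],[0,0,0]],
  [[0,0,-0.055],[0,0,0]],
])

```text
t: 39.1
tcp_pos: [0.5205, 0.3647, 0.0337]
orientation: [[0.952, 0.307, 0.004], [0.307, -0.952, 0.004], [0.005, -0.003, -1.0]]
contact_force: [-0.4, 0.0, -1.6]
gripper_width: 0.39
```

Run:
```python
from h import *
s=env.read_state();print(s['tcp_pos'],s['contact_force'])
a=grab('scene')['image'][225:360,400:580];b=grab('wrist')['image']
im=np.hstack([cv2.resize(a,(400,300),interpolation=2),cv2.resize(b,(400,300))])
cv2.imwrite('pics/p8.png',im[...,::-1])
```

```text
[0.52053837 0.36468033 0.03366254] [-0.36195813  0.00840834 -1.5618425 ]
```

View pics/p8.png

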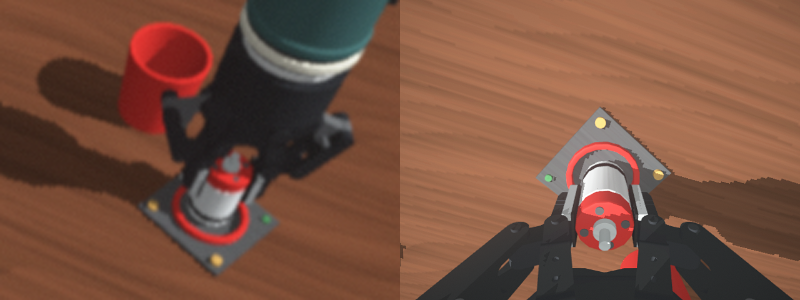

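Small red hangs upright inside its ring, and the cup is well clear. I lower it.

>>> play_rows([
  [[0,0,-0.001],[0,0,0]],
  [[0,0,-0.002],[0,0,0]],
  [[0,0,-0.003],[0,0,0]],
  [[0,0,-0.0035],[0,0,0]],
  [[0,0,-0.004],[0,0,0]],
  [[0,0,-0.0045],[0,0,0]],
  [[0,0,-0.005],[0,0,0]],
  [[0,0,-0.0055],[0,0,0]],
  [[0,0,-0.0058],[0,0,0]],
  [[0,0,-0.0058],[0,0,0]],
])

```text
t: 40.2
tcp_pos: [0.5207, 0.3648, 0.0281]
orientation: [[0.952, 0.307, 0.004], [0.307, -0.952, 0.004], [0.005, -0.003, -1.0]]
contact_force: [-0.0, -0.5, -0.8]
gripper_width: 0.389
```

>>> play_rows([
  [[0,0,-0.0003],[0,0,0]],
  [[0,0,-0.0006],[0,0,0]],
  [[0,0,-0.0009],[0,0,0]],
  [[0,0,-0.0009],[0,0,0]],
  [[0,0,-0.0009],[0,0,0]],
  [[0,0,-0.0009],[0,0,0]],
  [[0,0,-0.0009],[0,0,0]],
  [[0,0,-0.0009],[0,0,0]],
  [[0,0,-0.0009],[0,0,0]],
  [[0,0,-0.0009],[0,0,0]],
])

```text
t: 41.2
tcp_pos: [0.5208, 0.3648, 0.028]
orientation: [[0.952, 0.307, 0.004], [0.307, -0.952, 0.004], [0.005, -0.003, -1.0]]
contact_force: [-2.6, -1.6, 6.0]
gripper_width: 0.393
```

>>> play_rows([
  [[0,0,0.0003],[0,0,0]],
  [[0,0,0.0003],[0,0,0]],
  [[0,0,0.0003],[0,0,0]],
  [[0,0,0.0003],[0,0,0]],
  [[0,0,0.0003],[0,0,0]],
  [[0,0,0.0003],[0,0,0]],
  [[0,0,0.0003],[0,0,0]],
  [[0,0,0.005],[0,0,0]],
  [[0,0,0.015],[0,0,0]],
  [[0,0,0.03],[0,0,0]],
], claw=0.06)

```text
t: 42.2
tcp_pos: [0.5202, 0.3645, 0.0583]
orientation: [[0.952, 0.307, 0.003], [0.307, -0.952, 0.004], [0.004, -0.003, -1.0]]
contact_force: [-0.0, -0.1, -0.2]
gripper_width: 0.702
```

>>> play_rows([
  [[0,0,0.02],[0,0,0]],
  [[0,0,0.045],[0,0,0]],
  [[0,0,0.07],[0,0,0]],
  [[0,0,0.095],[0,0,0]],
  [[-0.02,0.03,0.12],[0,0,0]],
  [[-0.045,0.055,0.14],[0,0,0]],
  [[-0.07,0.08,0.15],[0,0,0]],
  [[-0.095,0.105,0.15],[0,0,0]],
  [[-0.115,0.125,0.15],[0,0,0]],
  [[-0.12,0.13,0.15],[0,0,0]],
])

```text
t: 43.2
tcp_pos: [0.3983, 0.4967, 0.2104]
orientation: [[0.951, 0.31, 0.004], [0.31, -0.951, 0.006], [0.005, -0.005, -1.0]]
contact_force: [0.7, -1.3, 0.7]
gripper_width: 0.703
```

Run:
```python
from loc import *
p=[grab('scene','s9.png'),grab('top','t9.png')]
s=env.read_state();print(s['t'],s['tcp_pos'],s['contact_force'])
OB['br']=('r',.025,.060,.074,.5423,-.382)
OB['bb']=('b',.025,.060,.074,.648,.091)
OB['sr']=('r',.017,.050,.064,.5207,.3658)
OB['sb']=('b',.017,.050,.064,.4636,-.0926)
for n in ['br','bb','sr','sb','cup','jar','teal1','teal2','teal3']:
    try: o,a,_=locate(p,n); print(n,[np.round(x*1000,1).tolist() for x in o],a)
    except Exception as e: print(n,e)
```

```text
43.3 [0.39970909 0.49530949 0.20967243] [-1.14536279 -0.46213389  0.015237  ]
br [[542.2, -384.7], [541.9, -382.1]] [(325, 358), (495, 435)]
bb [[653.0, 93.1], [649.3, 92.0]] [(731, 643), (612, 431)]
sr [[520.2, 365.0], [519.2, 362.8]] [(296, 359), (203, 206)]
sb [[461.5, -93.5], [465.3, -95.9]] [(186, 204), (352, 200)]
cup [[429.5, 292.7], [433.9, 296.2]] [(1566, 1806), (876, 988)]
jar [[431.3, -289.1], [431.1, -289.9]] [(326, 407), (456, 555)]
teal1 [[695.3, -135.6], [695.0, -135.0]] [(990, 1047), (520, 538)]
teal2 [[727.7, -243.7], [726.9, -242.7]] [(998, 1058), (538, 564)]
teal3 [[538.5, 10.7], [539.9, 10.9]] [(872, 928), (463, 474)]
```

View pics/s9.png

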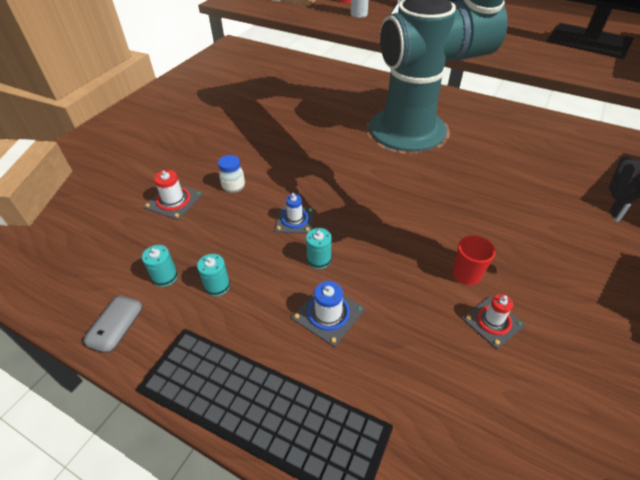

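View pics/t9.png

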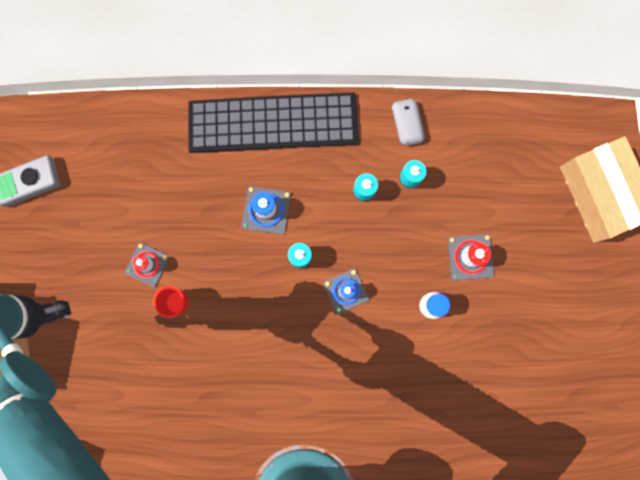

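All four motors stand upright inside their own rings. The jar, the cup and the turquoise motors are where they started. I hand the job in.

```bash
python3 -c "
from station import env
print(env.close_job())"
```

```text
the job is handed in; nothing more can be done
None
```

All four motors are in the test stands of their own size and colour, and I handed the job in at about 43 s of the 106 s allowed. I lowered each motor slowly until the force showed contact with the stand's foot (about 6 N), then released it.

**Last checks:**
- The scene and top pictures show every motor upright inside its ring. The two red motors fit within about 3 mm of their stand centres.
- The blue figures are less certain. The blue ring merges with the blue cap in the colour mask, which inflated the measured areas, so the big blue's 2–5 mm offsets are only rough.
- The jar and the turquoise motors have not moved, to within about 1 mm. The pen cup also matches its first measurement to about 1 mm in each camera, though the two cameras differ by about 5 mm on it.
- The gripper is open, raised and clear of everything.

**One thing that disagreed:** the big blue motor touched down about 3 mm lower than I had worked out from the grasp, so I lowered it further until the force rose before letting go.

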